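# Dock the soldering tray on the torch stand

### The arm

A 7-joint arm with a two-finger parallel gripper is mounted at the origin on the work surface. World frame = base frame: x ahead of the robot, y to its left, z up, the work surface at z = 0. Lengths are in m, angles in degrees, forces in N, time in s.
With the tool pointing down it reaches from about 0.425 to 0.925 m from the base axis. Payload 6.8 kg.
Tool frame: the origin (TCP) lies on the centre line of the jaws, within the pads' length; the fingertips stand 19 mm ahead of it and the grasp point (between the pads) is the TCP (bot.nose_length is the distance from the TCP to the fingertips, in m); z points along the fingers, y is the line along which they close (so a half turn about z gives the same grasp; the last joint's range is limited). The gripper opens to 88 mm and grips with 3 to 60 N. Pads are 20 mm wide; open, the fingers measure 115 mm over their backs; the gripper's body (75 mm by 178 mm) begins 61 mm behind the grasp point.
Start: joints at [-80.678, 27.33, 1.283, 89.118, -0.659, 63.558, -4.761], TCP at [0.181, 0.65, 0.219] pointing down, gripper open.
Joint ranges: [-169.35, 169.35], [-19.33, 120.38], [-80.79, 83.38], [13.8, 139.57], [-78.32, 258.32], [9.67, 109.79], [-169.56, 169.56]. Speed limits (degrees/s): [136.94, 136.94, 180, 180, 180, 180, 180].

### API

Orientations are given as [roll, pitch, yaw] about the fixed x, y, z axes, in that order (R = Rz(yaw) Ry(pitch) Rx(roll)).
In Python, from bench import bot, vision, ticket gives the robot as it stands.
- The arm moves only by the shell command python3 -m pendant 'ROWS' [FORCE]. ROWS is a JSON object with one list for each field, all of the same length, 1 to 8, a row being the entries at one place: jaw (the opening from 0.0 (shut) to 1.0 (fully open)), dx, dy, dz (the shift in shares of the most that a row can go, 1 being 50 mm), yaw (a turn about the tool's z in units of 2 degrees); each row shifts and turns the commanded pose from where the row before left it, along the tool's axes as they then stand; what a row does not reach is not made up. A row lasts 1/10 s, in which the tool goes at most 0.05 m and 8.59 degrees, less where a joint would pass 70% of its speed; a pose out of reach is approached as far as the arm can. The fingers move at their own pace and stop on an object; FORCE is the grip in N (left out, the last holds). Time passes only in rows, so rows that do not move let the fingers close. It prints the time, the measured TCP pose, the force, the opening and the grip force at its end. Input that does not fit is refused with a message, and nothing moves.
- bot.sense(): the state, without advancing time (a new reading comes with each control period).
- vision.read_camera(name): name is "scene" or "top"; returns a dict with "frame" (420x560x3 uint8, red, green, blue), "camera_matrix" (3x3 intrinsics, pixels), "k1" (the pictures are not rectified: a ray, as slopes to the right and down, at radius r is drawn at 1 + k1 r^2 times it, then the intrinsics apply), "eye" and "rotation" of the camera in the world. Camera axes: x right, y down, z forward; pixel columns grow to the right and rows downward; lengths in m; the calibration is good to about 2 mm. A picture is of the moment at which its call begins. There is no depth.
- ticket.hand_in(): hands the job in; it is judged then, once.
The state is a dict: "t": time; "joint_pos": joint angles; "joint_velocities": joint speeds; "joint_efforts": joint torques, N m; "position": TCP position; "orientation": TCP orientation; "wrist_force": force on the tool from outside, world axes, zero at the start; "ft_torque": the same for the moment, N m; "gripper_width": opening from 0.0 (shut) to 1.0 (fully open); "gripper_force": force on a finger pad.
Only numpy, scipy, OpenCV 4.12 (cv2) and the standard library are available. Lean on these libraries where they do the work, as an engineer would, in place of code of your own. Each camera call takes 0.05 s, during which the arm holds its last target. There are 200 camera calls.

### The job

Take the round soldering tray off its clay tile by the black knob, keep it level because there is work on it, and dock it on the torch stand: red foot into the cone, blue foot into the V-groove, white foot on the flat pad. The deck was screwed up or down by hand and its height is only roughly known, so lower the tray by feel without dropping it, then press it straight and gently down, with no more than about 20 N, until its stud snaps through the roller catch and all three feet sit fully home in their seats. Let go and leave the jar, the mug and the hand torch where they stand.

Things in the scene. Friction and masses are not known exactly. Their poses are not given: they have to be found in the camera images.
- tray: Soldering tray, 0.34 to 0.5 kg: aluminium disc 140 mm across, 6 mm thick (top at z 42 mm), on three ball-ended legs; black upright knob in the middle. Three off-white ceramic boards (24 x 40 mm, tops at z 54 mm) lie on it, 48 mm out, between the feet. Origin on the knob's axis, level with the undersides of the feet, z up, x towards the red foot. It starts standing on the tile
- knob_top (a point): Centre of the flat top of the tray's black knurled knob, 90 mm above the tray's origin. The knob is a 24 mm round, gripped between 58 and 90 mm above the origin
- foot_red (a point): Centre of the 20 mm ball foot that belongs in the cone: 52 mm from the tray's axis along +x, 10 mm above the tray's origin; red dot on the disc above it
- foot_blue (a point): Centre of the 20 mm ball foot that belongs in the V-groove: 52 mm from the axis, 120 degrees counter-clockwise (from above) from the red one; blue dot on the disc
- foot_white (a point): Centre of the 20 mm ball foot that belongs on the flat pad: 52 mm from the axis, 240 degrees counter-clockwise from the red one; white dot on the disc
- stud (a point): Centre of the 12 mm ball at the end of the 8 mm catch stud under the tray's middle; on the tray's axis, 12 mm above the tray's origin. Let go while it only stands on the rollers, the tray topples
- stand: Torch stand, fixed: grey foot 140 mm across, screw column, round aluminium deck 156 mm across with three seats 52 mm from the axis. Origin on the axis at the bench top, z up, x towards the cone. The deck does not turn on the foot, but its height was set by hand and locked: deck top 70 mm above the origin give or take 12 mm. All readings of stand, home points and catch ignore this offset
- home_red (a point): Where the red foot's ball centre sits when home in the cone (red dot on the deck), if the deck is at mid height: 86 mm above the stand's origin, really up to 12 mm higher or lower. The cone's walls slope 45 degrees, its mouth is 22 mm across and 3 mm below this point: it draws the ball in from some 4 mm off. The seats are rigid greased steel
- home_blue (a point): The same for the blue foot in the V-groove (blue dot on the deck, 120 degrees counter-clockwise from the cone). The groove points at the stand's axis, 45 degree walls, mouth 22 mm wide, 34 mm long. Same height offset
- home_white (a point): The same for the white foot on the flat round pad (33 mm across, white dot, 240 degrees counter-clockwise from the cone). Same height offset
- catch (a point): Middle between the catch's two sprung brass rollers on the stand's axis, if the deck is at mid height (same offset). The stud's ball meets them when the tray is 10 mm above home; pushing through takes 12 to 18 N on the stand, tray weight included; 2.5 mm above home it snaps over and is pulled down with about 3 N. Guide cheeks beside them 19 mm apart, tops 28 mm above the deck
- tile: Square clay tile, 170 x 170 x 8 mm, fixed to the bench, on which the tray stands at the start; origin under its centre
- flux_jar: Small closed glass jar with a steel lid, 48 mm across, 52 mm high, loose; leave it alone. Origin under its centre
- mug: White mug, 80 mm across, 92 mm high, loose; leave it alone. Origin under its centre
- torch: Hand torch standing on its own round foot (68 mm across), 131 mm high with a level brass nozzle, loose; leave it alone. Origin under the foot's centre
Mind the look-alikes: they are no part of the job. What is shaped like the tray but brown or orange is not meant. What is shaped like the stand but orange is not meant.

How it is judged (in metres and radians):
On the way:
1. the tray is lifted clear of its tile (height (world z) of tray above 0.05 m), for 0.2 s.
At the end, for the whole second after the job is handed in: The tray rests released and still on the stand, level within 0.02 rad, each foot within 2 mm, seen from above, of its home point, snapped through the catch and so held in its seats: all contact forces of tray and stand add up to over 18 N (home 20 to 32 N, hung up on the rollers under 16 N) (horizontal distance between foot_red and home_red below 0.002 m and horizontal distance between foot_blue and home_blue below 0.002 m and horizontal distance between foot_white and home_white below 0.002 m and angle between tray's own z axis and vertical below 0.02 rad and contact force between tray and stand above 18 N and linear speed of tray below 0.01 m/s); the robot touches nothing.
It fails at once if all contact forces between tray and stand together pass 55 N (home and at rest they are 20 to 32 N, so this is a push of over 20 N, a slam or a drop) (contact force between tray and stand above 55 N).
It fails at once if the tray is dropped or slammed onto the catch: faster than 0.3 m/s just over the stand (horizontal distance between stud and catch below 0.03 m and z of stud in the frame of stand below 0.125 m and linear speed of tray above 0.3 m/s).
It fails at once if the tray is tipped more than 0.3 rad from level (angle between tray's own z axis and vertical above 0.3 rad).
It fails at once if the jar, the mug or the torch is shifted by more than 15 mm or tipped by more than 0.3 rad (distance of any of flux_jar, mug, torch from where it was at the start of the episode above 0.015 m or angle between any of flux_jar, mug, torch's own z axis and vertical above 0.3 rad).
It also fails if it takes over 48 s, if anything falls off the work surface, if the arm or the gripper's body presses on something with over 40 N, if the wrist force passes 120 N, or if a joint passes its speed limit or range.

## Working session

There is one attempt and no reset: what is moved stays moved. The work goes in short steps, Python scripts to look and compute and a shell command to move; the robot and the scene stay as the last step left them, time stands still between calls to the robot, and variables do not carry over. Pictures are saved under pics/ and viewed, at most 10 in all, crops included, and the job is handed in when it is done.

```bash
mkdir -p pics; ls; cat > h.py <<'E'
import numpy as np, cv2
from bench import bot, vision, ticket
def K(c): return np.array(c["camera_matrix"]),float(c["k1"]),np.array(c["eye"]),np.array(c["rotation"])
def ray(c,uv):
    k,k1,e,R=K(c); p=cv2.undistortPoints(np.array([[uv]],float),k,np.array([k1,0,0,0,0.]))[0,0]
    d=R@np.array([p[0],p[1],1]); return e,d/np.linalg.norm(d)
def onz(c,uv,z):
    e,d=ray(c,uv); return e+d*(z-e[2])/d[2]
def tri(c1,u1,c2,u2):
    e1,d1=ray(c1,u1);e2,d2=ray(c2,u2)
    s=np.linalg.lstsq(np.array([d1,-d2]).T,e2-e1,rcond=None)[0]
    a,b=e1+s[0]*d1,e2+s[1]*d2; return (a+b)/2,np.linalg.norm(a-b)
def proj(c,P):
    k,k1,e,R=K(c); q=R.T@(np.array(P)-e)
    return cv2.projectPoints(q.reshape(1,1,3),np.zeros(3),np.zeros(3),k,np.array([k1,0,0,0,0.]))[0].ravel()
E
python3 - <<'E'
from h import *
import pickle
cs={n:vision.read_camera(n) for n in("scene","top")}
pickle.dump(cs,open("c0.pkl","wb"))
for n,c in cs.items():
    cv2.imwrite(f"pics/{n}0.png",cv2.resize(c["frame"][:,:,::-1],(800,600),interpolation=cv2.INTER_CUBIC)); print(n,c["eye"],c["k1"],c["rotation"])
print(bot.sense())
E
```

```text
pics
scene [ 0.99361457 -0.62601655  0.82578081] -0.12079290751594329 [-132.84622765    0.67567161   32.58923358]
top [0.43336701 0.0061627  1.16274005] -0.0348416665816928 [-171.80502087    0.64653377  -88.98014171]
{'t': 0.1, 'joint_pos': array([-80.67847073,  27.37113337,   1.28230137,  89.16927335,
        -0.65717778,  63.55866152,  -4.76235681]), 'joint_velocities': array([-0.05278941, -0.0990901 ,  0.1212195 , -0.17970392, -0.06014223,
        0.06538888, -0.01069253]), 'joint_efforts': array([ 3.35120101e-03, -5.84092283e+01,  1.53976768e+00, -2.73314881e+01,
       -5.41253714e-02,  1.31039758e-02,  9.27591486e-05]), 'position': array([0.18045914, 0.64988518, 0.21860369]), 'orientation': array([-1.79908749e+02,  9.15064631e-03,  1.64483755e+02]), 'wrist_force': array([-0.29839366, -0.49170286, -0.59681996]), 'ft_torque': array([0.07670595, 0.03433486, 0.07168363]), 'gripper_force': 0.0, 'gripper_width': 0.9965861603610778}
```

View pics/scene0.png

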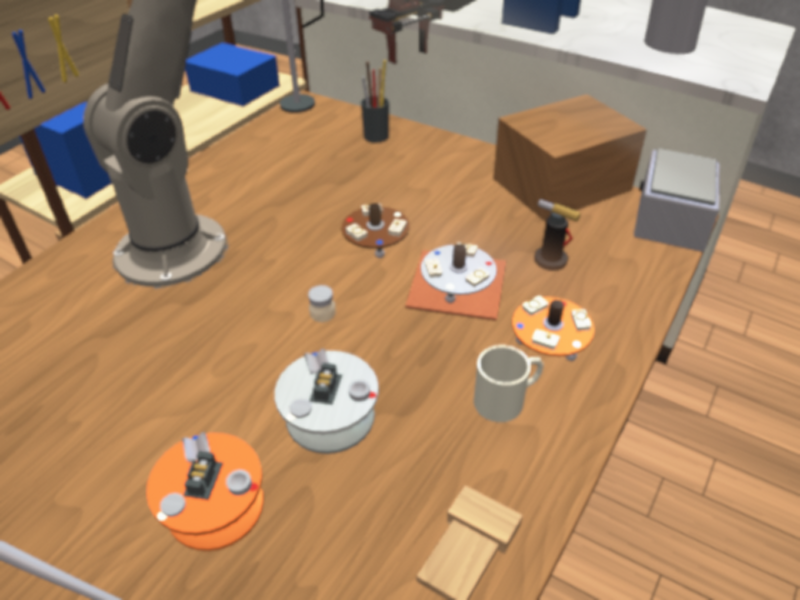

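View pics/top0.png

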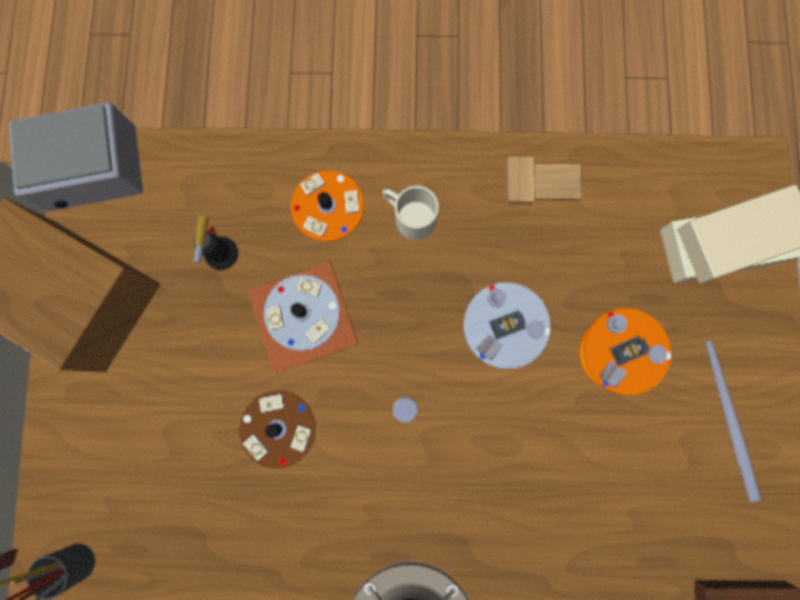

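The trays in the top picture (800-wide pixels) are silver on the clay tile (301,312), brown (277,429) and orange (327,206). The silver one on the tile fits the description. For the stands, the silver deck at (507,325) fits and the orange one at (626,351) does not. I'll confirm both in one crop and measure them.

```bash
python3 - <<'E'
s=open('h.py').read()
s=s.replace('np.array(c["rotation"])','Rotation.from_euler("xyz",c["rotation"],degrees=True).as_matrix()').replace("import numpy as np, cv2","import numpy as np, cv2\nfrom scipy.spatial.transform import Rotation\nfrom scipy.optimize import least_squares")
s+='''
def circ(P):
    f=lambda q:np.hypot(P[:,0]-q[0],P[:,1]-q[1])-q[2]
    r=least_squares(f,[*P[:,:2].mean(0),.07],loss="soft_l1",f_scale=.001); return r.x,np.sqrt(np.median(r.fun**2))
'''
open('h.py','w').write(s)
E
python3 - <<'E'
from h import *
import pickle
cs=pickle.load(open("c0.pkl","rb"))
# crops
out=[]
for n,(cx,cy) in (("top",(301,312)),("top",(507,325)),("scene",(458,268)),("scene",(327,392))):
    u,v=int(cx*.7),int(cy*.7); out.append(cv2.resize(cs[n]["frame"][v-37:v+38,u-50:u+50,::-1],(400,300),interpolation=cv2.INTER_CUBIC))
cv2.imwrite("pics/crop.png",np.vstack([np.hstack(out[:2]),np.hstack(out[2:])]))
for n,lst in (("top",dict(tray=(301,312),stand=(507,325))),("scene",dict(tray=(458,268),stand=(327,392)))):
    c=cs[n]; hsv=cv2.cvtColor(c["frame"],cv2.COLOR_RGB2HSV).astype(int)
    for o,(cx,cy) in lst.items():
        u,v=int(cx*.7),int(cy*.7); w=np.zeros(hsv.shape[:2],bool); w[v-45:v+45,u-50:u+50]=1
        H,S,V=[hsv[...,i] for i in range(3)]
        for col,m in dict(red=((H<8)|(H>172))&(S>170),blue=(H>105)&(H<130)&(S>120)&(V>90)).items():
            k,l,st,ce=cv2.connectedComponentsWithStats((m&w).astype(np.uint8))
            print(n,o,col,[(st[i,4],ce[i].round(1).tolist()) for i in range(1,k) if st[i,4]>3])
        m=(S<75)&(V>90)&w
        k,l,st,ce=cv2.connectedComponentsWithStats(m.astype(np.uint8)); i=1+st[1:,4].argmax()
        print(n,o,"silver",st[i],ce[i].round(1))
E
```

```text
top tray red [(np.int32(6), [196.2, 202.2])]
top tray blue [(np.int32(13), [203.5, 239.2])]
top tray silver [ 184  192   54   54 2103] [211.  218.4]
top stand red []
top stand blue [(np.int32(8), [337.1, 248.9])]
top stand silver [ 324  197   62   62 2734] [354.5 227.5]
scene tray red []
scene tray blue []
scene tray silver [ 295  170   53   42 1447] [320.6 188.7]
scene stand red []
scene stand blue []
scene stand silver [ 192  244   73   73 3888] [228.8 280.3]
```

View pics/crop.png

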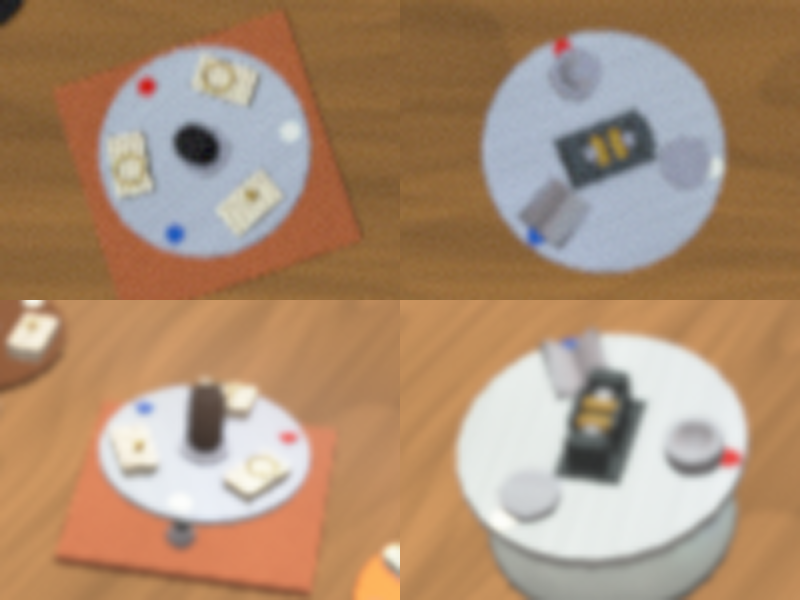

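The crop confirms a silver disc with red, blue and white dots and a black knob on the clay tile. It also confirms the silver deck with the cone at red, the groove at blue and the pad at white. Next come circle fits, dots and heights.

```bash
python3 - <<'E'
from h import *
import pickle
cs=pickle.load(open("c0.pkl","rb")); T,S=cs["top"],cs["scene"]
def dot(c,uv,col):
    f=cv2.GaussianBlur(c["frame"],(0,0),.6).astype(float); u,v=map(round,uv); w=f[v-4:v+5,u-4:u+5]
    R,G,B=w[...,0],w[...,1],w[...,2]
    s={'r':R-np.maximum(G,B),'b':B-np.maximum(R,G*1.02+8)}[col]
    s=np.clip(s-.5*s.max(),0,None); yy,xx=np.mgrid[v-4:v+5,u-4:u+5]; return [(s*xx).sum()/s.sum(),(s*yy).sum()/s.sum()]
def edge(c,bb,pred):
    hsv=cv2.cvtColor(c["frame"],cv2.COLOR_RGB2HSV); x,y,w,h=bb
    m=((hsv[...,1]<75)&(hsv[...,2]>90)).astype(np.uint8); z=np.zeros_like(m); z[y:y+h,x:x+w]=m[y:y+h,x:x+w]
    # board, knob fill by hull
    k,l,st,ce=cv2.connectedComponentsWithStats(z); z=(l==1+st[1:,4].argmax()).astype(np.uint8)
    cn=max(cv2.findContours(z,0,cv2.CHAIN_APPROX_NONE)[0],key=len); h=cv2.convexHull(cn)[:,0]
    P=np.array([p for p in cn[:,0] if cv2.pointPolygonTest(h.reshape(-1,1,2),tuple(map(float,p)),True)<1.2 and pred(p)],float)
    return P
A=lambda p:True
E={'tray':(edge(T,(184,192,54,54),A),edge(S,(295,165,53,42),lambda p:p[1]>176),.042+.008,[.04,.045,.05,.055,.06]),
'stand':(edge(T,(320,193,70,70),A),edge(S,(185,240,85,80),lambda p:p[1]<276),.07,[.055,.06,.065,.07,.075,.08,.085])}
seeds={'tray':[((196,202),(203.5,239)),((342,184),(306.2,177))],'stand':[((344,201.5),(337.3,249)),((260.5,276.5),(219.7,247.7))]}
for o,(et,es,_,zs) in E.items():
    for z in zs:
        r=[circ(np.array([onz(c,p,z) for p in e])) for c,e in((T,et),(S,es))]
        print(o,z,[(q.round(4).tolist(),round(s,4)) for q,s in r],(r[0][0]-r[1][0])[:2].round(4))
    for i,cl in enumerate('rb'):
        a,b=dot(T,seeds[o][0][i],cl),dot(S,seeds[o][1][i],cl)
        p,e=tri(T,a,S,b); print(o,cl,np.round(a,1),np.round(b,1),p.round(4),round(e,4))
        for z in zs: print('   z',z,onz(T,a,z)[:2].round(4),onz(S,b,z)[:2].round(4))
print("white tray",tri(T,(232.1,213.6),S,(315,200)),"stand",tri(T,(382.7,231.7),S,(203.3,291.3)))
print("knob",tri(T,(208.1,216.1),S,(321.1,172.1)))
# clutter
for n,a,b,z in (("mug",(416,212),(502,362),.092),("jar",(405,410),(320,295),.05),("torch",(220,252),(557,222),.12)):
    print(n,onz(T,np.array(a)*.7,z).round(3))
E
```

```text
tray 0.04 [([0.5698, 0.2122, 0.0701], np.float64(0.0006)), ([0.5657, 0.2207, 0.0711], np.float64(0.0007))] [ 0.0041 -0.0085]
tray 0.045 [([0.5692, 0.2113, 0.0698], np.float64(0.0006)), ([0.5685, 0.2153, 0.0707], np.float64(0.0007))] [ 0.0007 -0.0041]
tray 0.05 [([0.5686, 0.2104, 0.0695], np.float64(0.0006)), ([0.5712, 0.2099, 0.0702], np.float64(0.0007))] [-0.0026  0.0004]
tray 0.055 [([0.568, 0.2094, 0.0692], np.float64(0.0006)), ([0.5739, 0.2046, 0.0697], np.float64(0.0007))] [-0.0059  0.0049]
tray 0.06 [([0.5674, 0.2085, 0.0689], np.float64(0.0006)), ([0.5766, 0.1992, 0.0693], np.float64(0.0006))] [-0.0093  0.0094]
tray r [196.2 202.1] [342.3 183.6] [0.6122 0.2517 0.0517] 0.0034
   z 0.04 [0.6126 0.2532] [0.6076 0.2664]
   z 0.045 [0.6118 0.2521] [0.61   0.2607]
   z 0.05 [0.611 0.251] [0.6125 0.2551]
   z 0.055 [0.6102 0.2499] [0.6149 0.2494]
   z 0.06 [0.6094 0.2488] [0.6174 0.2437]
tray b [203.3 239.1] [305.8 176.5] [0.5138 0.2279 0.0509] 0.0017
   z 0.04 [0.5138 0.2295] [0.5076 0.2406]
   z 0.045 [0.5135 0.2285] [0.5107 0.2351]
   z 0.05 [0.5131 0.2275] [0.5138 0.2295]
   z 0.
[... 1406 characters left out ...]
] [ 0.4931 -0.1195  0.0727] 0.0021
   z 0.055 [ 0.4932 -0.1222] [ 0.4821 -0.1068]
   z 0.06 [ 0.493  -0.1217] [ 0.4854 -0.1102]
   z 0.065 [ 0.4927 -0.1211] [ 0.4887 -0.1136]
   z 0.07 [ 0.4924 -0.1205] [ 0.4921 -0.1169]
   z 0.075 [ 0.4921 -0.1199] [ 0.4954 -0.1203]
   z 0.08 [ 0.4919 -0.1193] [ 0.4987 -0.1237]
   z 0.085 [ 0.4916 -0.1188] [ 0.502 -0.127]
white tray (array([0.58291119, 0.15502958, 0.05176681]), np.float64(0.0034296639112585685)) stand (array([ 0.53937009, -0.23572448,  0.0730729 ]), np.float64(0.0034080519713753374))
knob (array([0.5687984 , 0.20874652, 0.10112158]), np.float64(0.0029620509307537782))
mug [0.749 0.001 0.092]
jar [0.393 0.015 0.05 ]
torch [0.664 0.346 0.12 ]
```

Measured, with both views agreeing:

| Item | Centre (m) | Height (m) | Yaw |
|---|---|---|---|
| Tray | (0.570, 0.210) | disc top 0.050, knob top about 0.10 | ≈43.4° |
| Stand | (0.5495, -0.1645) | deck top about 0.072 | ≈21.6° |

I'll grasp at tool yaw 103°, so the fingers pass between the boards. First I turn by +61°.

The rows are not in the units I measure in: shifts go in shares of 50 mm and turns go in units of 2 degrees. I convert before sending: 7.65 degrees is 3.825.

```bash
python3 -m pendant '{"jaw":[0.5, 0.5, 0.5, 0.5, 0.5, 0.5, 0.5, 0.5], "dx":[0, 0, 0, 0, 0, 0, 0, 0], "dy":[0, 0, 0, 0, 0, 0, 0, 0], "dz":[0, 0, 0, 0, 0, 0, 0, 0], "yaw":[3.825, 3.825, 3.825, 3.825, 3.825, 3.825, 3.825, 3.825]}' 30
cat > go.py <<'E'
import sys
from h import *
s=bot.sense(); R=Rotation.from_euler("xyz",s["orientation"],degrees=True).as_matrix()
t=np.array([float(a) for a in sys.argv[1:4]]); print(s["t"],s["position"].round(4),s["orientation"].round(2),"F",s["wrist_force"].round(2),"M",s["ft_torque"].round(2),"tool delta",(R.T@(t-s["position"])).round(4))
E
python3 go.py .5698 .2102 .2186
```

```text
t: 0.9
position: [0.1804, 0.6501, 0.2189]
orientation: [-180.0, 0.1, 103.0]
wrist_force: [0.3, -0.3, -0.0]
gripper_width: 0.498
gripper_force: 0.0
0.9 [0.1804 0.6501 0.2189] [-1.7997e+02  5.0000e-02  1.0297e+02] F [ 0.26 -0.34 -0.03] M [-0.08  0.06 -0.03] tool delta [-0.5161  0.2807  0.0007]
```

Converted, -0.0369 m is -0.738, 0.02 m is 0.4.

```bash
python3 -m pendant '{"jaw":[0.5, 0.5, 0.5, 0.5, 0.5, 0.5, 0.5], "dx":[-0.738, -0.738, -0.738, -0.738, -0.738, -0.738, -0.738], "dy":[0.4, 0.4, 0.4, 0.4, 0.4, 0.4, 0.4], "dz":[0, 0, 0, 0, 0, 0, 0], "yaw":[0, 0, 0, 0, 0, 0, 0]}' >/dev/null; python3 -m pendant '{"jaw":[0.5, 0.5, 0.5, 0.5, 0.5, 0.5, 0.5, 0.5], "dx":[-0.738, -0.738, -0.738, -0.738, -0.738, -0.738, -0.738, 0], "dy":[0.4, 0.4, 0.4, 0.4, 0.4, 0.4, 0.4, 0], "dz":[0, 0, 0, 0, 0, 0, 0, 0], "yaw":[0, 0, 0, 0, 0, 0, 0, 0]}' ; python3 go.py .5698 .2102 .086
```

```text
t: 2.4
position: [0.5752, 0.205, 0.2195]
orientation: [179.9, 0.2, 102.7]
wrist_force: [-0.2, -0.5, -0.5]
gripper_width: 0.501
gripper_force: 0.0
2.4 [0.5752 0.205  0.2195] [179.93   0.21 102.74] F [-0.15 -0.52 -0.49] M [-0.11  0.02  0.02] tool delta [ 0.0067 -0.0043  0.1335]
```

```bash
python3 -m pendant '{"jaw":[0.5, 0.5, 0.5], "dx":[0, 0, 0], "dy":[0, 0, 0], "dz":[0, 0, 0], "yaw":[0, 0, 0]}' >/dev/null; python3 go.py .5698 .2102 .086
```

```text
2.7 [0.5707 0.2137 0.2192] [-1.7996e+02 -4.0000e-02  1.0344e+02] F [ 0.17 -0.32  0.68] M [-0.05  0.02 -0.02] tool delta [-0.0033 -0.0016  0.1332]
```

```bash
python3 -m pendant '{"jaw":[0.5, 0.5, 0.5, 0.5, 0.5, 0.5, 0.5, 0.5], "dx":[0, 0, 0, 0, 0, 0, 0, 0], "dy":[0, 0, 0, 0, 0, 0, 0, 0], "dz":[0.4, 0.4, 0.4, 0.4, 0.2, 0, 0, 0], "yaw":[0, 0, 0, 0, 0, 0, 0, 0]}' >/dev/null; python3 go.py .5698 .2102 .086;  python3 -m pendant '{"jaw":[0.5, 0.5], "dx":[0, 0], "dy":[0, 0], "dz":[0, 0], "yaw":[0, 0]}' >/dev/null; python3 go.py .5698 .2102 .086
```

```text
3.5 [0.5724 0.2124 0.1306] [ 1.799e+02 -3.000e-02  1.033e+02] F [ 0.54 -0.68  0.71] M [-0.04  0.02 -0.01] tool delta [-0.0016 -0.0031  0.0446]
3.7 [0.5721 0.2121 0.1301] [ 1.7994e+02 -2.0000e-02  1.0328e+02] F [ 0.68 -0.98 -0.01] M [-0.11  0.01  0.01] tool delta [-0.0013 -0.0028  0.0441]
```

Converted, 0.01 m is 0.2, 0.004 m is 0.08.

```bash
python3 -m pendant '{"jaw":[0.5, 0.5, 0.5, 0.5, 0.5, 0.5, 0.5, 0.5], "dx":[-0.026, 0, 0, 0, 0, 0, 0, 0], "dy":[-0.056, 0, 0, 0, 0, 0, 0, 0], "dz":[0.2, 0.2, 0.2, 0.2, 0.08, 0, 0, 0], "yaw":[0, 0, 0, 0, 0, 0, 0, 0]}' >/dev/null; python3 go.py .5698 .2102 .086; python3 - <<'E'
from h import *
o=[]
for n in("scene","top"):
    c=vision.read_camera(n); u,v=proj(c,[.57,.21,.09]).astype(int); o.append(cv2.resize(c["frame"][v-50:v+50,u-50:u+50,::-1],(400,400),interpolation=cv2.INTER_CUBIC))
cv2.imwrite("pics/grasp.png",np.hstack(o))
E
```

```text
4.5 [0.5697 0.2102 0.0859] [ 1.7996e+02 -1.0000e-02  1.0328e+02] F [ 1.35 -0.1  -0.14] M [-0.1   0.01  0.03] tool delta [ 0.      0.0001 -0.0001]
```

View pics/grasp.png

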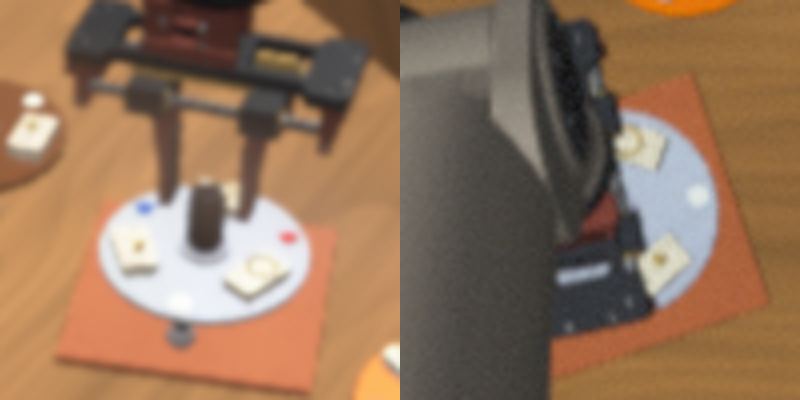

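The scene view shows the finger tips at (168,205) and (245,215), on either side of the knob at (205,218) and clear of the boards. Closing now.

Converted, -0.01 m is -0.2, -0.005 m is -0.1.

```bash
python3 -m pendant '{"jaw":[0.0, 0.0, 0, 0, 0, 0], "dx":[0, 0, 0, 0, 0, 0], "dy":[0, 0, 0, 0, 0, 0], "dz":[0, 0, 0, 0, 0, 0], "yaw":[0, 0, 0, 0, 0, 0]}' 45; python3 go.py .5698 .2102 .086; python3 -m pendant '{"jaw":[0.0, 0.0, 0, 0, 0, 0, 0, 0], "dx":[0, 0, 0, 0, 0, 0, 0, 0], "dy":[0, 0, 0, 0, 0, 0, 0, 0], "dz":[-0.1, -0.2, -0.2, -0.2, -0.1, 0, 0, 0], "yaw":[0, 0, 0, 0, 0, 0, 0, 0]}'; python3 go.py .5698 .2102 .086
```

```text
t: 5.2
position: [0.5692, 0.2101, 0.0855]
orientation: [-180.0, -0.0, 103.3]
wrist_force: [-1.5, -1.1, 1.6]
gripper_width: 0.26
gripper_force: 45.0
5.2 [0.5692 0.2101 0.0855] [-179.98   -0.    103.28] F [-1.54 -1.15  1.64] M [-0.1   0.32 -0.03] tool delta [-0.      0.0007 -0.0005]
t: 6.0
position: [0.5689, 0.21, 0.125]
orientation: [-179.9, 0.0, 103.3]
wrist_force: [0.1, -0.1, -3.9]
gripper_width: 0.255
gripper_force: 45.0
6.0 [0.5689 0.21   0.125 ] [-1.7995e+02  1.0000e-02  1.0329e+02] F [ 0.08 -0.13 -3.93] M [-0.08  0.03 -0.02] tool delta [0.     0.0009 0.039 ]
```

Lifted, about 0.4 kg. Raising further while turning +21.7°.

Converted, -0.015 m is -0.3, -0.01 m is -0.2, 5 degrees is 2.5.

```bash
python3 -m pendant '{"jaw":[0, 0, 0, 0, 0, 0, 0, 0], "dx":[0, 0, 0, 0, 0, 0, 0, 0], "dy":[0, 0, 0, 0, 0, 0, 0, 0], "dz":[-0.2, -0.3, -0.3, -0.3, -0.3, -0.2, -0.1, 0], "yaw":[1, 2, 2.5, 2.5, 2, 0.85, 0, 0]}';  python3 -m pendant '{"jaw":[0, 0], "dx":[0, 0], "dy":[0, 0], "dz":[0, 0], "yaw":[0, 0]}' ; python3 go.py .5495 -.1645 .21
```

```text
t: 6.8
position: [0.5695, 0.2102, 0.2107]
orientation: [180.0, -0.0, 81.6]
wrist_force: [0.4, -0.2, -4.1]
gripper_width: 0.258
gripper_force: 45.0
t: 7.0
position: [0.5688, 0.2099, 0.2096]
orientation: [-179.9, 0.0, 81.6]
wrist_force: [0.1, -0.2, -3.3]
gripper_width: 0.258
gripper_force: 45.0
7.0 [0.5688 0.2099 0.2096] [-1.7993e+02  5.0000e-02  8.1600e+01] F [ 0.08 -0.19 -3.34] M [-0.1   0.11  0.01] tool delta [-3.732e-01  3.550e-02 -1.000e-04]
```

Converted, -0.03 m is -0.6, -0.02 m is -0.4.

```bash
python3 -m pendant '{"jaw":[0, 0, 0, 0, 0, 0, 0, 0], "dx":[-0.2, -0.4, -0.6, -0.6, -0.6, -0.6, -0.6, -0.6], "dy":[0.02, 0.04, 0.06, 0.06, 0.06, 0.06, 0.06, 0.06], "dz":[0, 0, 0, 0, 0, 0, 0, 0], "yaw":[0, 0, 0, 0, 0, 0, 0, 0]}' >/dev/null;  python3 -m pendant '{"jaw":[0, 0, 0, 0, 0, 0, 0, 0], "dx":[-0.6, -0.6, -0.6, -0.6, -0.4, -0.3, -0.16, 0], "dy":[0.06, 0.06, 0.06, 0.06, 0.04, 0.02, 0.01, 0], "dz":[0, 0, 0, 0, 0, 0, 0, 0], "yaw":[0, 0, 0, 0, 0, 0, 0, 0]}'; python3 -m pendant '{"jaw":[0, 0, 0, 0, 0, 0], "dx":[0, 0, 0, 0, 0, 0], "dy":[0, 0, 0, 0, 0, 0], "dz":[0, 0, 0, 0, 0, 0], "yaw":[0, 0, 0, 0, 0, 0]}'; python3 go.py .5495 -.1645 .21
```

```text
t: 8.6
position: [0.5502, -0.1657, 0.2105]
orientation: [-180.0, 0.0, 81.5]
wrist_force: [0.1, -0.8, -4.3]
gripper_width: 0.255
gripper_force: 45.0
t: 9.2
position: [0.5509, -0.1641, 0.2104]
orientation: [-180.0, -0.0, 81.6]
wrist_force: [-0.2, -0.7, -2.7]
gripper_width: 0.257
gripper_force: 45.0
9.2 [ 0.5509 -0.1641  0.2104] [-180.    -0.    81.6] F [-0.21 -0.68 -2.72] M [-0.04  0.04 -0.02] tool delta [-0.0006 -0.0013  0.0004]
```

```bash
python3 - <<'E'
from h import *
import pickle
o=[];cs={}
for n in("scene","top"):
    c=cs[n]=vision.read_camera(n); u,v=proj(c,[.55,-.165,.15]).astype(int); print(n,u-50,v-50); o.append(cv2.resize(c["frame"][v-50:v+50,u-50:u+50,::-1],(400,400),interpolation=cv2.INTER_CUBIC))
pickle.dump(cs,open("c1.pkl","wb"))
cv2.imwrite("pics/over.png",np.hstack(o))
E
```

```text
scene 173 196
top 309 173
```

View pics/over.png

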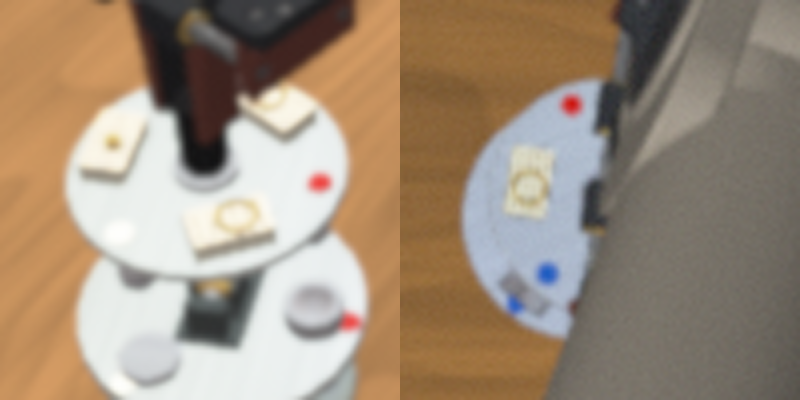

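Scene crop: the tray's red dot is at (319,183) and its white dot at (120,231). Top crop: red is at (571,105) and blue at (547,273). I'll check centre and yaw against the stand.

```bash
python3 - <<'E'
from h import *
import pickle
cs=pickle.load(open("c1.pkl","rb")); c0=pickle.load(open("c0.pkl","rb"))
def sol(c,z,obs):
    # angle(deg) -> pixel ; fit centre,yaw,radius
    P=[(a,onz(c,uv,z)[:2]) for a,uv in obs]
    def f(q): return np.concatenate([[q[0]+q[3]*np.cos(np.radians(a+q[2]))-p[0],q[1]+q[3]*np.sin(np.radians(a+q[2]))-p[1]] for a,p in P])
    r=least_squares(f,[.55,-.16,20,.06],x_scale=[.01,.01,10,.01]); return r.x.round(4),np.abs(r.fun).max().round(4)
z=.2104-.0775+.042
print("tray0 top",sol(c0["top"],.05,[(0,(196.2,202.1)),(120,(203.3,239.1)),(240,(232.1,213.6))]))
print("tray0 scene",sol(c0["scene"],.05,[(0,(342.3,183.6)),(120,(305.8,176.5)),(240,(314.7,199.7))]))
print("stand top",sol(c0["top"],.0725,[(0,(343.8,200.7)),(120,(337.2,248.9)),(240,(382.7,231.7))]))
print("stand scene",sol(c0["scene"],.0725,[(0,(260.3,276.1)),(120,(220.1,247.6)),(240,(203.2,291.2))]))
print("tray now top",sol(cs["top"],z,[(0,(351.4,198.9)),(120,(345.4,240.9))]))
print("tray now scene",sol(cs["scene"],z,[(0,(252.4,241.4)),(240,(202.6,253.4))]))
for n,l in(("scene",[(252.4,241.4),(202.6,253.4)]),("top",[(351.4,198.9),(345.4,240.9)])): print(n,[onz(cs[n],p,z).round(4).tolist() for p in l])
print(tri(cs["top"],(351.4,198.9),cs["scene"],(252.4,241.4)))
E
python3 go.py .5495 -.1645 .21
```

```text
tray0 top (array([ 0.5686,  0.2109, 43.2128,  0.0582]), np.float64(0.0002))
tray0 scene (array([ 0.5694,  0.2145, 43.5207,  0.058 ]), np.float64(0.0013))
stand top (array([ 0.5492, -0.1649, 21.7469,  0.0729]), np.float64(0.0006))
stand scene (array([ 0.5503, -0.1636, 21.3705,  0.0718]), np.float64(0.0006))
tray now top (array([ 0.5509, -0.1632, 21.7216,  0.0577]), np.float64(0.0))
tray now scene (array([ 0.5517, -0.1608, 20.7218,  0.0576]), np.float64(0.0))
scene [[0.6055, -0.1405, 0.1749], [0.5424, -0.2177, 0.1749]]
top [[0.6045, -0.1418, 0.1749], [0.5056, -0.1274, 0.1749]]
(array([ 0.60508935, -0.14123907,  0.17519562]), np.float64(0.0016644356278038208))
9.3 [ 0.5509 -0.1642  0.2104] [-180.     -0.     81.59] F [-0.77  0.76 -4.29] M [-0.07  0.03  0.02] tool delta [-0.0005 -0.0013  0.0004]
```

Shift by (-1.1, -1.5) mm in tool axes, then descend to just above the expected contact.

Converted, -0.0011 m is -0.022, 0.008 m is 0.16.

```bash
python3 -m pendant '{"jaw":[0, 0, 0, 0, 0, 0, 0, 0], "dx":[-0.022, 0, 0, 0, 0, 0, 0, 0], "dy":[-0.03, 0, 0, 0, 0, 0, 0, 0], "dz":[0.06, 0.14, 0.16, 0.14, 0.08, 0.04, 0, 0], "yaw":[0, 0, 0, 0, 0, 0, 0, 0]}'; python3 go.py .5492 -.1650 .1655;  python3 -m pendant '{"jaw":[0, 0], "dx":[0, 0], "dy":[0, 0], "dz":[0, 0], "yaw":[0, 0]}' 30; python3 go.py .5492 -.165 .1655
```

```text
t: 10.1
position: [0.5494, -0.1652, 0.1796]
orientation: [180.0, 0.0, 81.6]
wrist_force: [-0.0, -0.6, -3.2]
gripper_width: 0.26
gripper_force: 45.0
10.1 [ 0.5494 -0.1652  0.1796] [179.98   0.    81.58] F [-0.04 -0.57 -3.16] M [-0.1   0.04  0.01] tool delta [ 0.0002 -0.0002  0.0141]
t: 10.3
position: [0.5494, -0.1651, 0.1797]
orientation: [180.0, -0.0, 81.6]
wrist_force: [-0.2, 0.8, -2.7]
gripper_width: 0.258
gripper_force: 30.0
10.3 [ 0.5494 -0.1651  0.1797] [ 1.7997e+02 -1.0000e-02  8.1580e+01] F [-0.2   0.82 -2.67] M [-0.02  0.07 -0.  ] tool delta [ 0.0001 -0.0002  0.0142]
```

```bash
for i in 1 ; do python3 -m pendant '{"jaw":[0, 0, 0, 0, 0], "dx":[0, 0, 0, 0, 0], "dy":[0, 0, 0, 0, 0], "dz":[0.04, 0.04, 0.04, 0.02, 0], "yaw":[0, 0, 0, 0, 0]}'; python3 go.py .5492 -.165 .1655;  python3 -m pendant '{"jaw":[0, 0, 0], "dx":[0, 0, 0], "dy":[0, 0, 0], "dz":[0.02, 0.02, 0], "yaw":[0, 0, 0]}'; python3 go.py .5492 -.165 .1655; done
```

```text
t: 10.8
position: [0.5491, -0.1651, 0.1722]
orientation: [-180.0, 0.0, 81.6]
wrist_force: [0.5, 0.7, -4.0]
gripper_width: 0.259
gripper_force: 30.0
10.8 [ 0.5491 -0.1651  0.1722] [-179.98    0.     81.58] F [ 0.54  0.7  -3.97] M [-0.1   0.07  0.  ] tool delta [0.0001 0.0001 0.0067]
t: 11.1
position: [0.5491, -0.1651, 0.1703]
orientation: [-180.0, -0.0, 81.6]
wrist_force: [1.0, -0.9, -4.8]
gripper_width: 0.262
gripper_force: 30.0
11.1 [ 0.5491 -0.1651  0.1703] [-179.99   -0.     81.58] F [ 1.01 -0.91 -4.84] M [-0.11  0.12 -0.  ] tool delta [0.0001 0.0001 0.0048]
```

Still free, so continue in 1 mm rows.

Converted, 0.001 m is 0.02.

```bash
python3 -m pendant '{"jaw":[0, 0, 0], "dx":[0, 0, 0], "dy":[0, 0, 0], "dz":[0.02, 0.02, 0], "yaw":[0, 0, 0]}'; python3 go.py .5492 -.165 .1655;  python3 -m pendant '{"jaw":[0, 0, 0], "dx":[0, 0, 0], "dy":[0, 0, 0], "dz":[0.02, 0.02, 0], "yaw":[0, 0, 0]}'|grep force; python3 go.py .5492 -.165 .1655
```

```text
t: 11.4
position: [0.5491, -0.1651, 0.1683]
orientation: [-180.0, -0.0, 81.6]
wrist_force: [-0.5, 0.2, -3.7]
gripper_width: 0.257
gripper_force: 30.0
11.4 [ 0.5491 -0.1651  0.1683] [-179.98   -0.     81.58] F [-0.55  0.2  -3.71] M [-0.07  0.06 -0.  ] tool delta [0.0001 0.0001 0.0028]
wrist_force: [-0.3, -0.6, -5.0]
gripper_force: 30.0
11.7 [ 0.5491 -0.1651  0.1663] [-179.98    0.     81.58] F [-0.26 -0.62 -5.02] M [-0.08  0.1   0.03] tool delta [0.0001 0.0001 0.0008]
```

Converted, 0.001 m is 0.02.

```bash
python3 -m pendant '{"jaw":[0, 0], "dx":[0, 0], "dy":[0, 0], "dz":[0.02, 0], "yaw":[0, 0]}' >/dev/null; python3 go.py .5492 -.165 .1655; python3 -m pendant '{"jaw":[0, 0], "dx":[0, 0], "dy":[0, 0], "dz":[0.02, 0], "yaw":[0, 0]}'>/dev/null; python3 go.py .5492 -.165 .1655
```

```text
11.9 [ 0.5491 -0.1651  0.1653] [-179.99   -0.     81.58] F [-0.38 -0.82 -3.31] M [-0.04  0.09 -0.06] tool delta [ 0.0001  0.     -0.0002]
12.1 [ 0.5493 -0.1653  0.1645] [1.7998e+02 1.0000e-02 8.1580e+01] F [-0.72  0.05 -3.55] M [-0.17 -0.    0.03] tool delta [ 0.0002 -0.0002 -0.001 ]
```

```bash
for i in 1; do python3 -m pendant '{"jaw":[0, 0], "dx":[0, 0], "dy":[0, 0], "dz":[0.02, 0], "yaw":[0, 0]}' >/dev/null; python3 go.py .5492 -.165 .1655; python3 -m pendant '{"jaw":[0, 0], "dx":[0, 0], "dy":[0, 0], "dz":[0.02, 0], "yaw":[0, 0]}'>/dev/null; python3 go.py .5492 -.165 .1655; done
```

```text
12.3 [ 0.5496 -0.1654  0.164 ] [179.94  -0.    81.57] F [-0.43  0.6   1.08] M [-0.17  0.24 -0.01] tool delta [ 0.0003 -0.0005 -0.0015]
12.5 [ 0.55   -0.1655  0.1636] [ 1.7989e+02 -1.0000e-02  8.1570e+01] F [-2.57  0.7   6.28] M [-0.03  0.57 -0.  ] tool delta [ 0.0004 -0.0009 -0.0019]
```

Contact at TCP z≈0.164, which is the stud on the rollers and puts the deck at about 0.071. I'll press on gently and correct the small sideways deflection.

```bash
python3 -m pendant '{"jaw":[0, 0], "dx":[0, 0], "dy":[-0.012, 0], "dz":[0.02, 0], "yaw":[0, 0]}' >/dev/null; python3 go.py .5492 -.165 .1545; python3 -m pendant '{"jaw":[0, 0], "dx":[0, 0], "dy":[-0.006, 0], "dz":[0.02, 0], "yaw":[0, 0]}'>/dev/null; python3 go.py .5492 -.165 .1545
```

```text
12.7 [ 0.55   -0.1657  0.1633] [ 1.798e+02 -1.000e-02  8.156e+01] F [-1.58 -0.22 10.01] M [-0.01  0.55  0.02] tool delta [ 0.0006 -0.001   0.0088]
12.9 [ 0.55   -0.1657  0.1624] [ 1.7976e+02 -1.0000e-02  8.1570e+01] F [-1.76 -0.19  8.34] M [-0.04  0.28 -0.01] tool delta [ 0.0006 -0.0009  0.0079]
```

Converted, 0.001 m is 0.02, 0.0005 m is 0.01.

```bash
python3 -m pendant '{"jaw":[0, 0, 0], "dx":[0, 0, 0], "dy":[-0.006, 0, 0], "dz":[0.02, 0.01, 0], "yaw":[0, 0, 0]}' >/dev/null; python3 go.py .5492 -.165 .1545; python3 -m pendant '{"jaw":[0, 0, 0], "dx":[0, 0, 0], "dy":[0, 0, 0], "dz":[0.02, 0.01, 0], "yaw":[0, 0, 0]}'>/dev/null; python3 go.py .5492 -.165 .1545
```

```text
13.2 [ 0.5494 -0.1653  0.1601] [179.82  -0.    81.58] F [ 1.43 -0.74  3.97] M [-0.09 -0.11  0.  ] tool delta [ 0.0003 -0.0002  0.0056]
13.5 [ 0.5481 -0.1647  0.1569] [-180.     -0.     81.59] F [ 1.61 -0.32 -4.3 ] M [-0.18 -0.68  0.01] tool delta [-0.0001  0.0011  0.0024]
```

Through the peak. Undo the side correction and keep lowering.

Converted, 0.001 m is 0.02, 0.0005 m is 0.01.

```bash
python3 -m pendant '{"jaw":[0, 0, 0], "dx":[0, 0, 0], "dy":[0.02, 0, 0], "dz":[0.01, 0.01, 0], "yaw":[0, 0, 0]}' >/dev/null; python3 go.py .5492 -.165 .1545; python3 -m pendant '{"jaw":[0, 0], "dx":[0, 0], "dy":[0, 0], "dz":[0.02, 0], "yaw":[0, 0]}'>/dev/null; python3 go.py .5492 -.165 .1545
```

```text
13.8 [ 0.5484 -0.1649  0.1557] [-179.91    0.     81.58] F [ 1.78  0.16 -5.92] M [-0.14 -0.46  0.  ] tool delta [-0.      0.0009  0.0012]
14.0 [ 0.5482 -0.1651  0.1547] [-1.7991e+02  1.0000e-02  8.1570e+01] F [ 2.04 -1.53 -7.52] M [-0.29 -0.41 -0.1 ] tool delta [0.0002 0.001  0.0002]
```

Converted, 0.001 m is 0.02, 0.0003 m is 0.006.

```bash
python3 -m pendant '{"jaw":[0, 0], "dx":[0, 0], "dy":[0.006, 0], "dz":[0.02, 0], "yaw":[0, 0]}' >/dev/null; python3 go.py .5492 -.165 .1545; python3 -m pendant '{"jaw":[0, 0], "dx":[0, 0], "dy":[0, 0], "dz":[0.02, 0], "yaw":[0, 0]}'>/dev/null; python3 go.py .5492 -.165 .1545
```

```text
14.2 [ 0.5488 -0.1655  0.1542] [-1.7995e+02  3.0000e-02  8.1560e+01] F [ 0.43 -2.11 -5.59] M [-0.49 -0.09 -0.02] tool delta [ 0.0006  0.0003 -0.0003]
14.4 [ 0.549  -0.1659  0.1539] [-1.800e+02  2.000e-02  8.154e+01] F [-2.2  -2.29  1.23] M [-0.65  0.55  0.02] tool delta [ 0.0009  0.     -0.0006]
```

Converted, 0.001 m is 0.02, -0.0005 m is -0.01.

```bash
python3 -m pendant '{"jaw":[0, 0], "dx":[-0.01, 0], "dy":[-0.006, 0], "dz":[0.02, 0], "yaw":[0, 0]}' >/dev/null; python3 go.py .5492 -.165 .1545; python3 -m pendant '{"jaw":[0, 0, 0], "dx":[-0.006, 0, 0], "dy":[-0.006, 0, 0], "dz":[0.02, 0, 0], "yaw":[0, 0, 0]}'>/dev/null; python3 go.py .5492 -.165 .1545
```

```text
14.6 [ 0.5491 -0.1661  0.1537] [ 1.7996e+02 -3.0000e-02  8.1550e+01] F [-4.75 -1.2   8.92] M [-0.26  1.07 -0.01] tool delta [ 0.0011 -0.     -0.0008]
14.9 [ 0.5491 -0.1662  0.1536] [ 1.7991e+02 -7.0000e-02  8.1560e+01] F [-6.42  0.35 16.42] M [0.   1.54 0.01] tool delta [ 0.0012 -0.0001 -0.0009]
```

It is stiff now at z 0.1536, about 10 mm below roller contact, so it's home. Relax the push to near zero, then open.

Converted, -0.0015 m is -0.03, -0.001 m is -0.02.

```bash
python3 -m pendant '{"jaw":[0, 0, 0, 0], "dx":[0, 0, 0, 0], "dy":[0, 0, 0, 0], "dz":[-0.03, -0.02, 0, 0], "yaw":[0, 0, 0, 0]}' >/dev/null; python3 go.py .5492 -.165 .1545
```

```text
15.3 [ 0.549  -0.1659  0.154 ] [1.7996e+02 1.0000e-02 8.1590e+01] F [ 0.11 -1.85 -0.72] M [-0.48 -0.09  0.05] tool delta [ 0.0009  0.0001 -0.0005]
```

Converted, 0.05 m is 1, -0.03 m is -0.6.

```bash
python3 -m pendant '{"jaw":[0.1, 0.27, 0.29, 0.33, 0.4, 0.5, 0.5, 0.5], "dx":[0, 0, 0, 0, 0, 0, 0, 0], "dy":[0, 0, 0, 0, 0, 0, 0, 0], "dz":[0, 0, 0, 0, 0, 0, 0, 0], "yaw":[0, 0, 0, 0, 0, 0, 0, 0]}' 3; python3 go.py .5492 -.165 .1545; python3 -m pendant '{"jaw":[0.5, 0.5, 0.5, 0.5, 0.5, 0.5, 0.5, 0.5], "dx":[0, 0, 0, 0, 0, 0, 0, 0], "dy":[0, 0, 0, 0, 0, 0, 0, 0], "dz":[0, -0.2, -0.4, -0.6, -0.6, -0.6, -0.2, 0], "yaw":[0, 0, 0, 0, 0, 0, 0, 0]}'; python3 go.py .5492 -.165 .1545; python3 -m pendant '{"jaw":[0.5, 0.5, 0.5, 0.5, 0.5, 0.5, 0.5, 0.5], "dx":[0, 0.6, 1, 1, 1, 1, 0.4, 0], "dy":[0, 0, 0, 0, 0, 0, 0, 0], "dz":[0, 0, 0, 0, 0, 0, 0, 0], "yaw":[0, 0, 0, 0, 0, 0, 0, 0]}';python3 - <<'E'
from h import *
import pickle
o=[];cs={}
for n in("scene","top"):
    c=cs[n]=vision.read_camera(n); u,v=proj(c,[.55,-.165,.1]).astype(int); print(n,u-50,v-50); o.append(cv2.resize(c["frame"][v-50:v+50,u-50:u+50,::-1],(400,400),interpolation=cv2.INTER_CUBIC))
pickle.dump(cs,open("c2.pkl","wb"))
cv2.imwrite("pics/end.png",np.hstack(o))
E
```

```text
t: 16.1
position: [0.5486, -0.1658, 0.1539]
orientation: [-180.0, -0.0, 81.6]
wrist_force: [-0.7, -0.3, 0.5]
gripper_width: 0.497
gripper_force: 0.0
16.1 [ 0.5486 -0.1658  0.1539] [-180.     -0.     81.58] F [-0.71 -0.27  0.54] M [-0.06  0.05 -0.01] tool delta [ 0.0009  0.0005 -0.0006]
t: 16.9
position: [0.5494, -0.1662, 0.2856]
orientation: [179.8, -0.0, 81.6]
wrist_force: [-0.4, 0.0, -0.5]
gripper_width: 0.499
gripper_force: 0.0
16.9 [ 0.5494 -0.1662  0.2856] [ 1.7981e+02 -3.0000e-02  8.1580e+01] F [-0.43  0.04 -0.49] M [-0.    0.06 -0.02] tool delta [ 0.0011 -0.0008  0.1311]
t: 17.7
position: [0.5843, 0.0862, 0.2816]
orientation: [-179.8, 0.0, 82.0]
wrist_force: [-0.3, 0.7, -0.3]
gripper_width: 0.503
gripper_force: 0.0
scene 176 212
top 306 175
```

View pics/end.png

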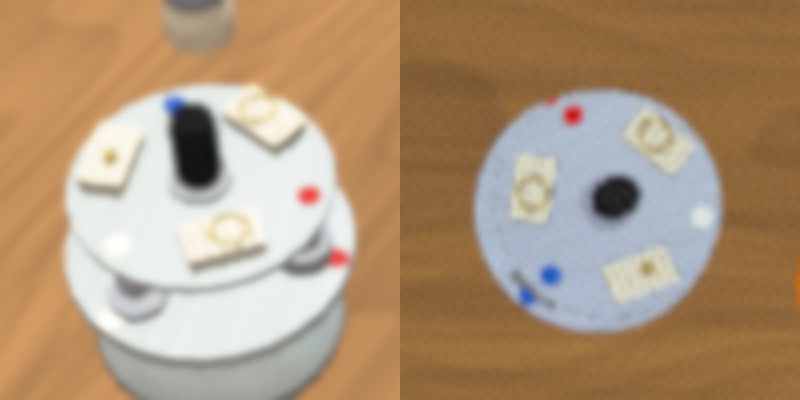

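The tray sits on the stand with its feet in the seats, red over red, blue over blue and white over white. Check that it is level and centred.

```bash
python3 - <<'E'
from h import *
import pickle
cs=pickle.load(open("c2.pkl","rb"))
for a,b in(((348.9,203.4),(252.9,260.4)),((343.1,243.4),(219.1,237.6)),((381.1,228.9),(204.9,272.6))): print(tri(cs["top"],a,cs["scene"],b))
P=[onz(cs["top"],a,.1185) for a in((348.9,203.4),(343.1,243.4),(381.1,228.9))]
c=np.mean(P,0); print(c,[np.degrees(np.arctan2(*(p-c)[1::-1])).round(1) for p in P])
s=bot.sense(); print(s["t"],s["joint_velocities"].round(1))
E
```

```text
(array([ 0.60353709, -0.14317051,  0.11941546]), np.float64(0.002180056665574028))
(array([ 0.50408205, -0.12868715,  0.11939596]), np.float64(0.0017936860479489383))
(array([ 0.54114489, -0.22182076,  0.12045662]), np.float64(0.0020014522734481386))
[ 0.5489872  -0.16545604  0.1185    ] [np.float64(21.7), np.float64(141.6), np.float64(-98.3)]
17.8 [ 1.4 -0.9  1.8 -0.   0.2  0.1  0. ]
```

The tray is level: all three dots are at 0.119 to 0.120. Its centre is (0.5490, -0.1655) and its yaw 21.7°, both matching the stand. The snap was felt, so I hand in.

```bash
python3 -m pendant '{"jaw":[0.5, 0.5, 0.5, 0.5], "dx":[0, 0, 0, 0], "dy":[0, 0, 0, 0], "dz":[0, 0, 0, 0], "yaw":[0, 0, 0, 0]}' >/dev/null; python3 -c "
from bench import ticket; print(ticket.hand_in())"
```

```text
the job is handed in; nothing more can be done
None
```

I docked the tray on the torch stand, let go of it and handed the job in at about 18 s. The stud snapped through the catch and the last camera check showed the tray level and centred; the hand-in did not report a verdict.

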